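# Index the inspection stage to the loupe

### The arm

A 7-joint arm with a two-finger parallel gripper is mounted at the origin on the work surface. World frame = base frame: x ahead of the robot, y to its left, z up, the work surface at z = 0. Lengths are in m, angles in degrees, forces in N, time in s.
With the tool pointing down it reaches from about 0.425 to 0.875 m from the base axis. Payload 4.7 kg.
Tool frame: the origin (TCP) lies between the finger pads; the fingertips stand 8 mm ahead of it and the grasp point (between the pads) lies 11 mm behind it; z points along the fingers, y is the line along which they close (so a half turn about z gives the same grasp; the last joint's range is limited). The gripper opens to 87 mm and grips with 3 to 60 N. Pads are 19 mm wide; open, the fingers measure 117 mm over their backs; the gripper's body (75 mm by 190 mm) begins 51 mm behind the grasp point.
Start: joints at [67.099, 18.392, -4.016, 83.108, 1.295, 78.541, -3.26], TCP at [0.261, -0.595, 0.231] pointing down, gripper open.
Joint ranges: [-163.93, 163.93], [-17.29, 119.83], [-79.2, 71.16], [3.27, 140.29], [-89.18, 269.18], [5.43, 117.66], [-154.24, 154.24]. Speed limits (degrees/s): [147.25, 147.25, 180, 180, 180, 180, 180].

### API

Orientations are given as [roll, pitch, yaw] about the fixed x, y, z axes, in that order (R = Rz(yaw) Ry(pitch) Rx(roll)).
In Python, from cell import env, viewer gives the robot as it stands. The module is installed in compiled form; this text tells all that it offers.
- The arm moves only by the tool arm_command, never from a script. Its argument "series" is a list of rows, each a list of 2 entries, a list of its own where there are three numbers: the shift along the tool's x, y, z in mm, then the turn about the tool's z in rad. A call has exactly 5 rows; each row is the pose to reach, as a shift and turn from the pose commanded when the call began, along the tool's axes at that moment; what a row does not reach only later rows make up. A row lasts 1/10 s, in which the tool goes at most 50 mm and 8.59 degrees, less where a joint would pass 70% of its speed; a pose out of reach is approached as far as the arm can. A call with a gripper value outside its range is refused whole. "grip" is the gripper command: -1 is fully open, 1 is shut, values between are in proportion, set as the call begins (left out, the last holds). The fingers move at their own pace and stop on an object; "grip_force" is the grip in N (left out, the last holds). Time passes only in rows, so rows that repeat a pose let the fingers close, or fill a call up. It gives the time, the measured TCP pose, the force, the opening and the grip force at its end, in the units of the state.
- env.get_obs(): the state, without advancing time (a new reading comes with each control period).
- viewer.read_camera(name): name is "side" or "top"; returns (picture, depth): 480x640x3 uint8, blue, green, red; 480x640 float32, m along the optical axis (not along the pixel's ray), 0 where there is no reading.
- viewer.calibration(name): a dict with "K" (3x3 intrinsics, pixels), "dist" ([k1, k2, p1, p2, k3] as OpenCV has them; the pictures are not rectified), "T" (4x4, takes a point from camera to world coordinates). Camera axes: x right, y up, looking along -z (the intrinsics and any distortion apply to the point x, -y, -z); pixel columns grow to the right and rows downward; lengths in m; the calibration is good to about 2 mm. A picture is of the moment at which its call begins. calibration takes no time and is no camera call.
- env.sign_off(): hands the job in; it is judged then, once.
The state is a dict: "time_s": time; "qpos": joint angles; "joint_velocities": joint speeds; "effort": joint torques, N m; "tool_pos": TCP position; "tool_rot": TCP orientation; "force": force on the tool from outside, world axes, zero at the start; "wrist_torque": the same for the moment, N m; "grip_width": finger opening in m; "grasp_force": force on a finger pad.
Only numpy, scipy, OpenCV 4.12 (cv2) and the standard library are available. Lean on these libraries where they do the work, as an engineer would, in place of code of your own. Each camera call takes 0.05 s, during which the arm holds its last target. There are 200 camera calls.

### The job

The rotating inspection stage is locked in its middle notch, with the sample between the loupe and the spot lamp. Pull up the stage's spring plunger by its black knob, swing the platter round to the next notch on the side that brings the sample under the loupe (not the lamp), and let the plunger go so that it drops fully home and locks the platter there.

Things in the scene. Friction and masses are not known exactly. Their poses are not given: they have to be found in the camera images.
- knob (a point): Black upright knob of the spring plunger, 30 mm wide, 36 tall, on the end of the platter's arm, 105 mm from the pivot. Point: on its axis, 14 mm below its top, 100 mm above the table when home; a 26 mm collar ends 30 mm below the point. Pulls straight up 30 mm at most (spring 5 to 8.5 N), springs back when let go; the pin clears its notch after 21 mm. The knob spins freely about its own axis.
- pivot (a point): Centre of the top of the steel platter (164 mm disc), 52 mm above the table, on its upright axis; z up, x towards the knob. With the plunger up it turns freely, 62 degrees each way. Below the arm, a fixed aluminium sector has three V-mouthed notches 45 degrees apart, the pin starting in the middle one; let go within about 10 mm of a notch's middle, the 12 mm pin centres itself and drops home.
- sample (a point): Centre of the top of the sample, a round black mount 30 mm wide with a small square bright steel face, fixed in a cup on the platter, 65 mm from the pivot, exactly opposite the knob; 74 mm above the table.
- lens (a point): Centre of the loupe's lens: flat steel ring 52 mm wide, 10 thick, with clear glass, 110 mm above the table, 65 mm from the pivot seen from above, 45 degrees round the pivot from the sample's start to one side or the other. At the opposite 45 degrees hangs the spot lamp, a solid white bell 48 mm wide, top at 138 mm. Both are fixed; their posts, 130 mm high, stand on the robot's side.

How it is judged:
By the outcome, as a careful person would: the job done as asked, in the order asked, and still so for the second after the job is handed in, with the robot touching nothing.
It also fails if it takes over 40 s, if anything falls off the work surface, if the arm or the gripper's body presses on something with over 40 N, if the wrist force passes 120 N, or if a joint passes its speed limit or range.

## Working session

There is one attempt and no reset: what is moved stays moved. The work goes in short steps, Python scripts to look and compute and a tool call to move; the robot and the scene stay as the last step left them, time stands still between calls to the robot, and variables do not carry over. Pictures are saved under pics/ and viewed, at most 10 in all, crops included, and the job is handed in when it is done.

Besides the shell and the picture viewer there is one more tool, called after "Request:" in YAML: its name, and indented under it one key for each argument. arm_command: Moves the arm, as the interface text tells. Its arguments: {"type":"object","properties":{"series":{"type":"array"},"grip":{"type":"number"},"grip_force":{"type":"number"}},"required":["series"]}

```bash
mkdir -p pics
cat > h.py <<'E'
import numpy as np, cv2
from cell import env, viewer
def world(name,uv,z=None,depth=None):
    c=viewer.calibration(name);K=np.array(c["K"],float);T=np.array(c["T"],float)
    p=cv2.undistortPoints(np.array(uv,float).reshape(-1,1,2),K,np.array(c["dist"],float)).reshape(-1,2)
    d=np.c_[p[:,0],-p[:,1],-np.ones(len(p))]
    if depth is not None: return (d*np.array(depth).reshape(-1,1))@T[:3,:3].T+T[:3,3]
    w=d@T[:3,:3].T
    return T[:3,3]+w*((z-T[2,3])/w[:,2:3])
E
python3 - <<'E'
from h import *
for n in("top","side"):
    i,d=viewer.read_camera(n); cv2.imwrite(f"pics/{n}0.png",i); np.save(f"{n}0.npy",d)
    print(n,np.round(viewer.calibration(n)["T"],3).tolist())
o=env.get_obs();print(o)
E
```

```text
top [[-0.029, 0.998, -0.054, 0.509], [-0.999, -0.031, -0.036, 0.019], [-0.038, 0.053, 0.998, 0.782], [0.0, 0.0, 0.0, 1.0]]
side [[0.993, 0.069, -0.1, 0.472], [-0.12, 0.689, -0.715, -0.446], [0.019, 0.722, 0.692, 0.59], [0.0, 0.0, 0.0, 1.0]]
{'time_s': 0.1, 'qpos': array([67.09805462, 18.43558613, -4.01379223, 83.16789927,  1.29597137,
       78.54236264, -3.2611969 ]), 'joint_velocities': array([-0.03584438, -0.02193967,  0.04198619, -0.17430502,  0.05659544,
        0.03566867,  0.06727431]), 'effort': array([ 2.85660280e-04, -4.92569947e+01, -4.05474566e-01, -3.13397777e+01,
       -6.42262702e-02,  3.94820469e-02,  6.37591006e-05]), 'tool_pos': array([ 0.26110281, -0.59471659,  0.229562  ]), 'tool_rot': array([-1.79899433e+02,  7.03771634e-03,  2.37088923e+01]), 'force': array([ 0.07130701, -1.10691112, -0.75996895]), 'wrist_torque': array([-0.02002867,  0.01677201,  0.05895266]), 'grasp_force': 0.0, 'grip_width': 0.08711930626625923}
```

View pics/top0.png

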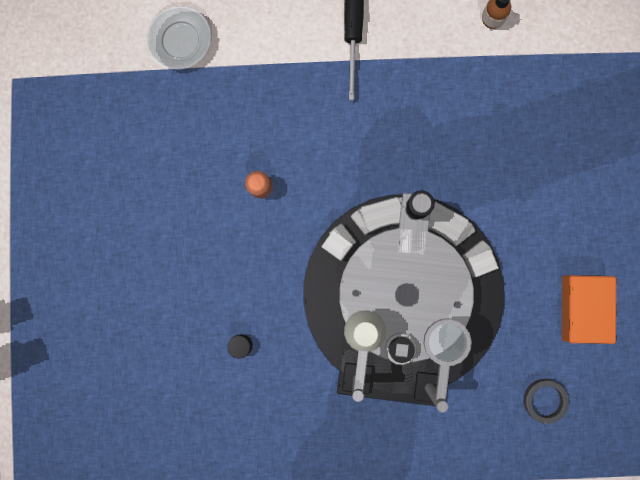

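View pics/side0.png

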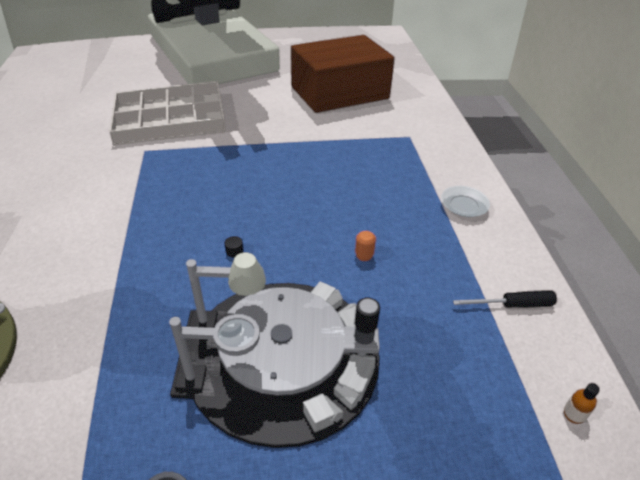

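The top view shows the knob at (421,204), pivot (407,295) and sample (402,349). The loupe (glass ring) is at (447,342) on the −y side, and the lamp (white bell) at (365,332). The sample must therefore go to the right in the picture, which is counter-clockwise from above, and the knob swings towards +y. The side view agrees: loupe at (238,335) nearer the camera, knob top at (369,303).

Run:
```python
from h import *
d=np.load("top0.npy"); i=cv2.imread("pics/top0.png")
k=world("top",[[421,204]],z=.114)[0]; p=world("top",[[407,295]],z=.052)[0]; s=world("top",[[402,349]],z=.074)[0]; l=world("top",[[447,342]],z=.110)[0]; a=world("top",[[365,332]],z=.1)[0]
for n,v in zip("kpsla",(k,p,s,l,a)): print(n,v.round(4), "r",np.linalg.norm((v-p)[:2]).round(4),"ang",np.degrees(np.arctan2(*(v-p)[1::-1])).round(1))
# depth check: points at knob-top height near knob
v,u=np.mgrid[180:225,400:445]; dd=d[180:225,400:445]
P=world("top",np.c_[u.ravel(),v.ravel()],depth=dd.ravel())
m=(P[:,2]>.105)&(P[:,2]<.125)&(dd.ravel()>0); q=P[m]
print("knob top depth",m.sum(),q.mean(0).round(4),((q.max(0)+q.min(0))/2).round(4),np.ptp(q,0).round(4))
d=np.load("side0.npy");v,u=np.mgrid[285:345,345:395]; dd=d[285:345,345:395]
P=world("side",np.c_[u.ravel(),v.ravel()],depth=dd.ravel())
m=(P[:,2]>.108)&(P[:,2]<.125)&(dd.ravel()>0); q=P[m]
print("side",m.sum(),q.mean(0).round(4),((q.max(0)+q.min(0))/2).round(4),np.ptp(q,0).round(4))
d=np.load("top0.npy");v,u=np.mgrid[200:400,310:500];dd=d[200:400,310:500]
P=world("top",np.c_[u.ravel(),v.ravel()],depth=dd.ravel());m=abs(P[:,2]-.052)<.004;q=P[m]
q=q[np.linalg.norm(q[:,:2]-p[:2],axis=1)<.084]
print("disc z",np.median(q[:,2]),"y range",np.percentile(q[:,1],[.3,99.7]))
```

```text
k [ 0.5905 -0.0577  0.114 ] r 0.1039 ang -7.7
p [ 0.4875 -0.0438  0.052 ] r 0.0 ang 0.0
s [ 0.425  -0.0339  0.074 ] r 0.0633 ang 171.0
l [ 0.4357 -0.0815  0.11  ] r 0.0641 ang -144.0
a [0.4485 0.0092 0.1   ] r 0.0659 ang 126.4
knob top depth 555 [ 0.5912 -0.0576  0.1131] [ 0.5912 -0.0581  0.1113] [0.0291 0.0293 0.0109]
side 412 [ 0.5891 -0.0595  0.1133] [ 0.5893 -0.0573  0.1122] [0.0284 0.03   0.0081]
disc z 0.05102322017027627 y range [-0.12279662  0.03734895]
```

The heights and radii (104, 63 and 64 mm) match what was given. The knob bears −8° from the pivot, so its target is +37°, at about (0.571, 0.019). I'm moving above the knob now.

Request:
arm_command:
  series:
    - [[25,-17,0],0]
    - [[60,-42,0],0]
    - [[97,-67,0],0]
    - [[135,-93,0],0]
    - [[172,-120,0],0]
  grip: -1

```text
time_s: 0.6
tool_pos: [0.3712, -0.4143, 0.2301]
tool_rot: [-180.0, 0.0, 23.7]
force: [1.8, 0.1, -0.5]
grip_width: 0.0867
grasp_force: 0.0
```

Request:
arm_command:
  series:
    - [[35,-24,0],0]
    - [[70,-48,0],0]
    - [[105,-72,0],0]
    - [[139,-96,0],0]
    - [[172,-120,0],0]

```text
time_s: 1.1
tool_pos: [0.4803, -0.2353, 0.2303]
tool_rot: [-180.0, 0.0, 23.7]
force: [0.4, -0.3, -0.4]
grip_width: 0.0871
grasp_force: 0.0
```

Request:
arm_command:
  series:
    - [[35,-24,0],0.04]
    - [[70,-48,0],0.08]
    - [[105,-72,0],0.12]
    - [[145,-100,0],0.17]
    - [[173,-120,0],0.17]

```text
time_s: 1.6
tool_pos: [0.5908, -0.054, 0.2302]
tool_rot: [-179.9, -0.0, 14.1]
force: [-0.5, -0.7, -0.1]
grip_width: 0.0872
grasp_force: 0.0
```

Request:
arm_command:
  series:
    - [[-1,4,25],0]
    - [[-1,4,60],0]
    - [[-1,4,95],0]
    - [[-1,4,125],0]
    - [[-1,4,141],0]

```text
time_s: 2.1
tool_pos: [0.5878, -0.0617, 0.0862]
tool_rot: [-179.9, 0.3, 14.0]
force: [-0.2, 0.2, -0.3]
grip_width: 0.0873
grasp_force: 0.0
```

Run:
```python
from h import *
o=env.get_obs();print(o["tool_pos"],o["force"])
a,_=viewer.read_camera("side"); b,_=viewer.read_camera("top")
cv2.imwrite("pics/c1.png",np.hstack([cv2.resize(a[200:440,230:470],(400,400)),cv2.resize(b[120:360,290:530],(400,400))]))
```

```text
[ 0.5877642  -0.06173024  0.08619702] [-0.15471882  0.17001962 -0.29333528]
```

View pics/c1.png

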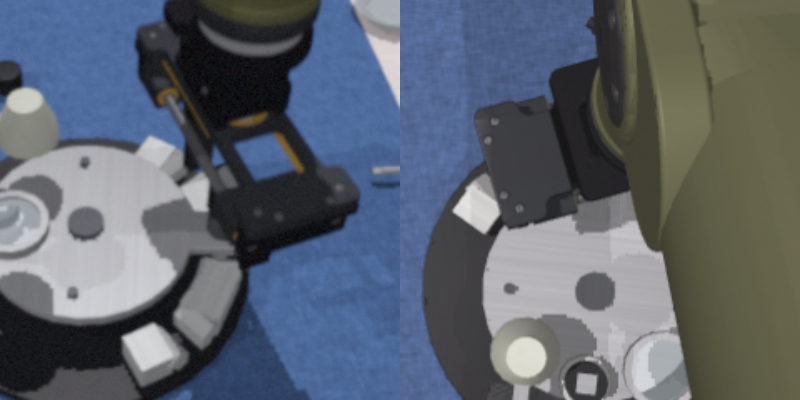

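The side view shows the open fingers straddling the knob. I'll let the arm settle and then close.

Request:
arm_command:
  series:
    - [[0,0,0],0]
    - [[0,0,0],0]
    - [[0,0,0],0]
    - [[0,0,0],0]
    - [[0,0,0],0]

```text
time_s: 2.7
tool_pos: [0.5903, -0.0619, 0.0902]
tool_rot: [180.0, -0.1, 14.0]
force: [-0.6, 0.6, -0.0]
grip_width: 0.0867
grasp_force: 0.0
```

Request:
arm_command:
  series:
    - [[1,-4,1],0]
    - [[1,-4,1],0]
    - [[1,-4,1],0]
    - [[1,-4,1],0]
    - [[1,-4,1],0]

```text
time_s: 3.2
tool_pos: [0.5899, -0.0578, 0.0885]
tool_rot: [180.0, 0.0, 14.0]
force: [-0.3, -0.2, 0.2]
grip_width: 0.087
grasp_force: 0.0
```

Request:
arm_command:
  series:
    - [[0,0,0],0]
    - [[0,0,0],0]
    - [[0,0,0],0]
    - [[0,0,0],0]
    - [[0,0,0],0]
  grip: 1
  grip_force: 30

```text
time_s: 3.7
tool_pos: [0.5899, -0.0577, 0.0885]
tool_rot: [180.0, 0.0, 14.0]
force: [-0.6, -0.5, -0.5]
grip_width: 0.0548
grasp_force: 0.0
```

Request:
arm_command:
  series:
    - [[0,0,0],0]
    - [[0,0,0],0]
    - [[0,0,0],0]
    - [[0,0,0],0]
    - [[0,0,0],0]

```text
time_s: 4.2
tool_pos: [0.5899, -0.0577, 0.0886]
tool_rot: [180.0, 0.0, 14.0]
force: [-0.4, 0.2, 0.3]
grip_width: 0.0291
grasp_force: 30.0
```

Gripped at 29 mm with no side force. Lifting 26 mm.

Request:
arm_command:
  series:
    - [[0,0,-6],0]
    - [[0,0,-12],0]
    - [[0,0,-18],0]
    - [[0,0,-23],0]
    - [[0,0,-26],0]

```text
time_s: 4.7
tool_pos: [0.5897, -0.0577, 0.1146]
tool_rot: [-180.0, 0.0, 14.0]
force: [3.3, -0.1, -9.0]
grip_width: 0.0294
grasp_force: 30.0
```

Request:
arm_command:
  series:
    - [[0,0,0],0]
    - [[0,0,0],0]
    - [[0,0,0],0]
    - [[0,0,0],0]
    - [[0,0,0],0]

```text
time_s: 5.2
tool_pos: [0.5897, -0.0577, 0.1143]
tool_rot: [-180.0, 0.0, 14.0]
force: [1.8, 0.6, -8.3]
grip_width: 0.0293
grasp_force: 30.0
```

Run:
```python
import numpy as np
p=np.array([.4875,-.0438]);k=np.array([.5902,-.0577]);d=k-p;print(np.hypot(*d))
a0=np.arctan2(d[1],d[0]);y=np.radians(14)
R=np.array([[np.cos(y),np.sin(y)],[np.sin(y),-np.cos(y)]])
for a in np.arange(0,48.1,3):
    t=a0+np.radians(a); q=p+.105*np.array([np.cos(t),np.sin(t)]); q0=p+.105*np.array([np.cos(a0),np.sin(a0)])
    print(a,(R@(q-q0)*1e3).round(1),q.round(4))
```

```text
0.10363638357256583
0.0 [0. 0.] [ 0.5916 -0.0579]
3.0 [ 1.9 -5.2] [ 0.5921 -0.0524]
6.0 [  3.5 -10.4] [ 0.5925 -0.0469]
9.0 [  4.9 -15.7] [ 0.5925 -0.0414]
12.0 [  5.9 -21.1] [ 0.5922 -0.0359]
15.0 [  6.7 -26.6] [ 0.5917 -0.0305]
18.0 [  7.2 -32. ] [ 0.5908 -0.025 ]
21.0 [  7.4 -37.5] [ 0.5897 -0.0197]
24.0 [  7.4 -43. ] [ 0.5883 -0.0143]
27.0 [  7.  -48.5] [ 0.5866 -0.0091]
30.0 [  6.3 -54. ] [ 0.5847 -0.004 ]
33.0 [  5.4 -59.4] [0.5824 0.0011]
36.0 [  4.2 -64.8] [0.58  0.006]
39.0 [  2.7 -70. ] [0.5772 0.0107]
42.0 [  0.9 -75.3] [0.5742 0.0154]
45.0 [ -1.1 -80.4] [0.571  0.0198]
48.0 [ -3.4 -85.3] [0.5676 0.0241]
```

The 8 N downward force means the plunger is up. Swinging 15° first.

Request:
arm_command:
  series:
    - [[1.9,-5.2,0],0]
    - [[3.5,-10.4,0],0]
    - [[4.9,-15.7,0],0]
    - [[5.9,-21.1,0],0]
    - [[6.7,-26.6,0],0]

```text
time_s: 5.7
tool_pos: [0.5901, -0.0294, 0.1146]
tool_rot: [-180.0, -0.0, 14.0]
force: [2.7, -0.1, -9.1]
grip_width: 0.0287
grasp_force: 30.0
```

Request:
arm_command:
  series:
    - [[0.5,-5.4,0],0]
    - [[0.7,-10.9,0],0]
    - [[0.7,-16.4,0],0]
    - [[0.3,-21.9,0],0]
    - [[-0.4,-27.4,0],0]

```text
time_s: 6.2
tool_pos: [0.5831, -0.0031, 0.1147]
tool_rot: [-180.0, -0.0, 14.0]
force: [2.6, -0.0, -8.4]
grip_width: 0.029
grasp_force: 30.0
```

Request:
arm_command:
  series:
    - [[-0.9,-5.4,0],0]
    - [[-2.1,-10.8,0],0]
    - [[-3.6,-16,0],0]
    - [[-5.4,-21.3,0],0]
    - [[-7.4,-26.4,0],0]

```text
time_s: 6.7
tool_pos: [0.5694, 0.0209, 0.1146]
tool_rot: [-180.0, -0.0, 14.0]
force: [4.3, 1.9, -8.2]
grip_width: 0.0293
grasp_force: 30.0
```

Request:
arm_command:
  series:
    - [[0,0,0],0]
    - [[0,0,0],0]
    - [[0,0,0],0]
    - [[0,0,0],0]
    - [[0,0,0],0]

```text
time_s: 7.2
tool_pos: [0.5698, 0.0202, 0.1146]
tool_rot: [-180.0, -0.0, 14.0]
force: [3.8, 3.3, -9.6]
grip_width: 0.0292
grasp_force: 30.0
```

Run:
```python
from h import *
o=env.get_obs();print(o["tool_pos"],o["force"])
a,_=viewer.read_camera("side"); b,_=viewer.read_camera("top")
cv2.imwrite("pics/c2.png",np.hstack([cv2.resize(a[200:440,160:400],(400,400)),cv2.resize(b[180:420,290:530],(400,400))]))
```

```text
[0.56979852 0.0202167  0.11460768] [ 3.76550179  3.31300788 -9.63634355]
```

View pics/c2.png

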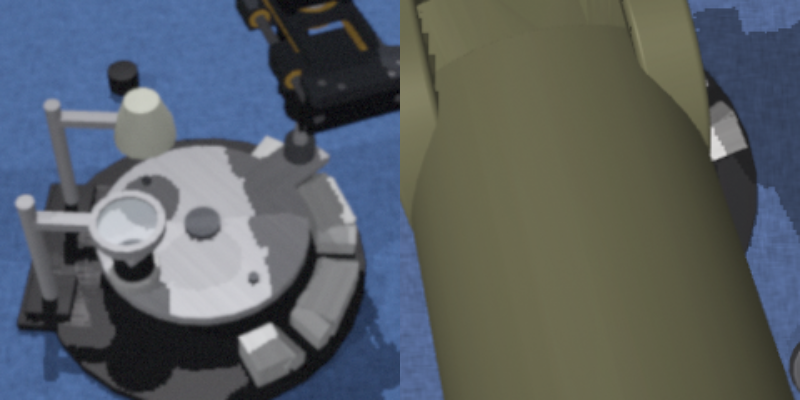

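The side view shows the sample directly below the loupe ring (130,265 in the crop). The knob bears about 37.9° against a target of 37°, within tolerance. Releasing now.

Request:
arm_command:
  series:
    - [[0,0,0],0]
    - [[0,0,0],0]
    - [[0,0,0],0]
    - [[0,0,0],0]
    - [[0,0,0],0]
  grip: -1

```text
time_s: 7.8
tool_pos: [0.5696, 0.0197, 0.1149]
tool_rot: [180.0, -0.0, 13.9]
force: [0.7, -0.2, -0.4]
grip_width: 0.0615
grasp_force: 0.0
```

Request:
arm_command:
  series:
    - [[0,0,0],0]
    - [[0,0,0],0]
    - [[0,0,0],0]
    - [[0,0,0],0]
    - [[0,0,0],0]

```text
time_s: 8.3
tool_pos: [0.5694, 0.0201, 0.1145]
tool_rot: [180.0, 0.0, 14.0]
force: [0.4, 0.3, 0.4]
grip_width: 0.0863
grasp_force: 0.0
```

Request:
arm_command:
  series:
    - [[0,0,-20],0]
    - [[0,0,-45],0]
    - [[0,0,-75],0]
    - [[0,0,-105],0]
    - [[0,0,-120],0]

```text
time_s: 8.8
tool_pos: [0.5706, 0.0204, 0.2374]
tool_rot: [179.9, -0.2, 14.0]
force: [0.6, 0.3, -0.1]
grip_width: 0.0872
grasp_force: 0.0
```

Request:
arm_command:
  series:
    - [[25,-15,0],0]
    - [[60,-30,0],0]
    - [[95,-50,0],0]
    - [[125,-70,0],0]
    - [[150,-80,0],0]

```text
time_s: 9.3
tool_pos: [0.696, 0.137, 0.2332]
tool_rot: [-179.9, 0.1, 14.1]
force: [-1.0, 0.5, -0.0]
grip_width: 0.0874
grasp_force: 0.0
```

Request:
arm_command:
  series:
    - [[0,-30,0],0]
    - [[0,-60,0],0]
    - [[0,-100,0],0]
    - [[0,-130,0],0]
    - [[0,-150,0],0]

```text
time_s: 9.8
tool_pos: [0.6578, 0.2827, 0.2336]
tool_rot: [-179.9, 0.1, 14.2]
force: [1.0, 0.1, -0.9]
grip_width: 0.087
grasp_force: 0.0
```

Run:
```python
from h import *
a,da=viewer.read_camera("side"); b,db=viewer.read_camera("top")
cv2.imwrite("pics/c3.png",np.hstack([cv2.resize(a[200:440,160:400],(400,400)),cv2.resize(b[180:420,290:530],(400,400))]))
for n,d in(("side",da),("top",db)):
    v,u=np.mgrid[0:480,0:640];P=world(n,np.c_[u.ravel(),v.ravel()],depth=d.ravel())
    q=P[(np.hypot(P[:,0]-.571,P[:,1]-.02)<.025)&(P[:,2]>.095)&(P[:,2]<.2)&(d.ravel()>0)]
    if len(q):print(n,len(q),"zmax",np.percentile(q[:,2],[50,95]));t=q[q[:,2]>.108];print(((t.max(0)+t.min(0))/2).round(4)) if len(t) else 0
```

```text
side 502 zmax [0.1129191 0.1151398]
[0.5708 0.0203 0.1124]
top 551 zmax [0.1130876  0.11500145]
[0.572  0.0202 0.1127]
```

View pics/c3.png

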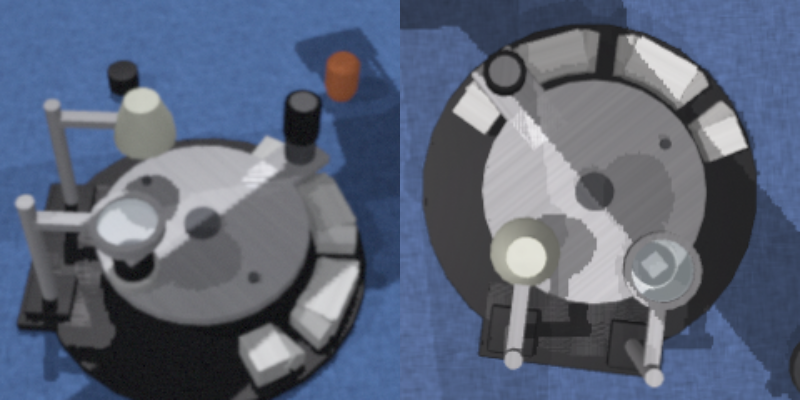

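The top view shows the sample's bright face inside the loupe ring (655,265 in the crop) and the knob in the left notch. The knob top is at 113 mm, the same as when home at the start, so the plunger is fully down. Handing in.

```bash
python3 -c "
from cell import env
print(env.sign_off())"
```

```text
the job is handed in; nothing more can be done
None
```

The platter is in the loupe-side notch with the sample under the lens and the plunger fully down (knob top at 113 mm, as at the start); the gripper was clear and the job was handed in at about 10 s.

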